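Draw a trowel out of a half-moon planter from under the bracket bars

TASK

The aluminium trowel has ended up lying inside the empty half-moon planter, underneath the two black bracket bars that cross its mouth. Tilt it and ease it out slantwise, whole, through one of the gaps beside the bars without forcing it against the planter or bars, and finish while still holding it in the gripper, still and with every part of it well above the bars, clear of the planter. Leave the glazed pot, the soil scoop and the bamboo stake where they are.

Things in the scene. Friction and masses are not known exactly. Their poses are not given: they have to be found in the camera images.
- planter: Fixed half-moon plastic planter in a black steel bracket on the railing. From above half a disc, flat back 444 mm long to the railing, round side to the robot. Origin: middle of the flat back, bench height. x points to the railing, y left along the back, z up. Round wall 4 mm thick about the origin: inside radius 219 mm at the rim (z 150 mm), 212 mm at the floor. Outer bottom z 12 mm.
- inner_floor (a point): Point on the planter's flat inner floor (88 mm above the bench, 62 mm below the rim), 85 mm in front of the flat back, half-way along it; axes as the planter's. The back wall is 4 mm thick. The railing's top rail, 40 mm wide, top 150 mm above the bench, runs 20 mm behind the flat back.
- bar_left (a point): On the underside of the left bracket bar, mid-width, 85 mm in front of the flat back; axes as the planter's. It is a fixed flat steel strip 20 mm wide, 5 mm thick (150 to 155 mm above the bench), running along the planter's x right across the mouth and over the rail, 50 mm left (+y) of the planter's middle. Bolt heads on it rise to 159 mm, behind the flat back.
- bar_right (a point): The same on the right bar, 50 mm right (-y) of the planter's middle. The mouth thus has three gaps: 80 mm wide between the bars, and one outside each bar, from the bar's outer edge (60 mm from the middle) to the round wall, about 200 mm from the middle when 85 mm in front of the back.
- trowel_center (a point): Middle of the loose aluminium trowel, on its handle's axis, 12 mm above its underside; 250 mm long, its x runs from handle to tip, z out of the blade's hollow. Handle: straight, 24 x 24 mm with flat sides, x -125 to -20 mm. Neck 12 mm thick. Blade: trough 50 mm wide, 11 mm high, x 10 to 125 mm, pointed. About 0.2 kg, balances near x = -35 mm.
- trowel: The same trowel; origin on its underside at mid-length, axes as trowel_center. Handle and blade undersides lie in one plane. At the start it lies flat on the planter's inner floor, roughly along the planter's y, blade to +y, under both bars, 75 to 105 mm in front of the flat back; the handle's end reaches some 75 to 115 mm beyond the right bar's outer edge, with room for fingers.
- trowel_butt (a point): End of the trowel's handle, at x = -125 mm on its axis, 12 mm above its underside.
- trowel_tip (a point): Tip of the trowel's blade, at x = +125 mm on its centre line, 1.5 mm above the trowel's underside.
- glazed_pot: Blue glazed pot, the size of a mug (86 mm across, 85 mm high), loose on the bench to the left of the planter; origin under its centre. Not to be disturbed.
- scoop: Small grey plastic soil scoop, 185 mm long, 56 mm wide and 42 mm high, lying on the bench to the right of the planter; origin on the underside where handle and tray meet. Not to be disturbed.
- stake: Bamboo stake, 300 mm long and 11 mm thick, with a green spring clip on it, loose on the bench to the right between robot and planter, lying roughly along world y; origin under its middle. Not to be disturbed.

How it is judged:
On the way:
1. the trowel is on its way slantwise through a gap: one end above the bars, the other still below them (((height (world z) of trowel_butt above 0.165 m and height (world z) of trowel_tip below 0.145 m) or (height (world z) of trowel_tip above 0.165 m and height (world z) of trowel_butt below 0.145 m))), for 0.1 s.
At the end, for the whole second after the job is handed in: The trowel is held still between the fingers, both of its ends at least 30 mm above the top of the bracket bars (ends higher than 185 mm above the bench), slower than 40 mm/s and 0.3 rad/s, and does not touch the planter or its bracket (height (world z) of each of trowel_butt, trowel_tip above 0.185 m and contact force between trowel and the fingers above 1 N and contact force between trowel and planter below 0.05 N and linear speed of trowel below 0.04 m/s and angular speed of trowel below 0.3 rad/s); the arm keeps its last pose, push and grip.
It fails at once if the trowel is forced against the planter or bracket bars (over 30 N) (contact force between trowel and planter above 30 N).
It fails at once if the glazed pot is moved by more than 20 mm (distance of glazed_pot from where it was at the start of the episode above 0.02 m).
It fails at once if the scoop is moved by more than 20 mm (distance of scoop from where it was at the start of the episode above 0.02 m).
It fails at once if the stake is moved by more than 20 mm (distance of stake from where it was at the start of the episode above 0.02 m).
It also fails if it takes over 42 s, if anything falls off the work surface, if the arm or the gripper's body presses on something with over 40 N, if the wrist force passes 120 N, or if a joint passes its speed limit or range.

ROBOT

A 6-joint arm with a two-finger parallel gripper is mounted at the origin on the work surface. World frame = base frame: x ahead of the robot, y to its left, z up, the work surface at z = 0. Lengths are in m, angles in rad, forces in N, time in s.
With the tool pointing down it reaches from about 0.325 to 0.775 m from the base axis. Payload 5.5 kg.
Tool frame: the origin (TCP) lies on the centre line of the jaws, within the pads' length; the fingertips stand 8 mm ahead of it and the grasp point (between the pads) lies 11 mm behind it; z points along the fingers, y is the direction in which the jaws open and shut (so a half turn about z gives the same grasp; the last joint's range is limited). The gripper opens to 88 mm and grips with 3 to 60 N. Pads are 20 mm wide; open, the fingers measure 115 mm over their backs; the gripper's body (75 mm by 178 mm) begins 61 mm behind the grasp point.
Start: joints at [-1.391, 0.091, 1.231, -0, 1.82, -0.057], TCP at [0.141, -0.583, 0.231] pointing down, gripper open.
Joint ranges: [-2.87, 2.87], [-0.86, 2.18], [0.17, 2.46], [-1.51, 4.65], [0.06, 2.69], [-2.65, 2.65]. Speed limits (rad/s): [2.57, 2.57, 3.01, 3.14, 3.14, 3.14].

INTERFACE

Orientations are given as a 3x3 rotation matrix whose columns are the frame's x, y, z axes.
In Python, from cell import * gives the robot as it stands.
- The arm moves only by the shell command python3 -m jog 'ROWS' [FORCE]. ROWS is JSON, one flat list of numbers, 7 for each row, row after row: the shift along the tool's x, y, z in units of 25 mm (1.0 is 25 mm), then the turn, a rotation vector about the tool's x, y, z in degrees, then the closure, from 0 (fully open) to 1 (shut). In form: [dx, dy, dz, ax, ay, az, claw, dx, dy, dz, ax, ay, az, claw, ...]. A call has 1 to 8 rows; each row is the pose to reach, as a shift and turn from the pose commanded when the call began, along the tool's axes at that moment; what a row does not reach only later rows make up. A row lasts 1/12 s, in which the tool goes at most 41.7 mm and 7.16 degrees, less where a joint would pass 70% of its speed; a pose out of reach is approached as far as the arm can. A call with a gripper value outside its range is refused whole. The fingers move at their own pace and stop on an object; FORCE is the grip in N (left out, the last holds). Time passes only in rows, so rows that repeat a pose let the fingers close. It gives the time, the measured TCP pose, the force and the opening at its end, in the units of the state.
- get_obs(): the state, without advancing time (a new reading comes with each control period).
- capture(name): name is "scene" or "side" or "wrist"; returns the picture (480x640x3 uint8, red, green, blue); there is no depth.
- calibration(name): a dict with "camera_matrix" (3x3 intrinsics, pixels), "dist" ([k1, k2, p1, p2, k3] as OpenCV has them; the pictures are not rectified), "eye" and "orientation" of the camera in the world. Camera axes: x right, y up, looking along -z (the intrinsics and any distortion apply to the point x, -y, -z); pixel columns grow to the right and rows downward; lengths in m; the calibration is good to about 2 mm. A picture is of the moment at which its call begins: read the wrist's pose just before it. calibration takes no time and is no camera call; for the wrist camera it gives the pose at the moment of the call.
- finish_job(): hands the job in, once; it reports no verdict.
The state is a dict: "clock": time; "joint_pos": joint angles; "qd": joint speeds; "joint_torque": joint torques, N m; "position": TCP position; "ee_rot": TCP orientation; "wrist_force": force on the tool from outside, world axes, zero at the start; "ft_torque": the same for the moment, N m; "width": opening from 0.0 (shut) to 1.0 (fully open).
Only numpy, scipy, OpenCV 4.12 (cv2) and the standard library are available. Lean on these libraries where they do the work, as an engineer would, in place of code of your own. Each camera call takes 0.05 s, during which the arm holds its last target.

## Working session

There is one attempt and no reset: what is moved stays moved. The work goes in short steps, Python scripts to look and compute and a shell command to move; the robot and the scene stay as the last step left them, time stands still between calls to the robot, and variables do not carry over. Pictures are saved under pics/ and viewed, and the job is handed in when it is done.

```bash
ls; mkdir -p pics; python3 - <<'E'
from cell import *
import cv2
o=get_obs();print(o['clock'],o['position'],o['width'])
for n in("scene","side","wrist"):
    c=calibration(n);print(n,c)
    cv2.imwrite(f'pics/{n}0.png',cv2.cvtColor(capture(n),cv2.COLOR_RGB2BGR))
E
```

```text
pics
0.0 [ 0.14069793 -0.58298901  0.22952673] 1.0014916254260167
scene {'camera_matrix': array([[601.4993859 ,   0.        , 319.57651928],
       [  0.        , 601.4993859 , 250.17195245],
       [  0.        ,   0.        ,   1.        ]]), 'dist': array([0.03765407, 0.        , 0.        , 0.        , 0.        ]), 'eye': array([ 1.61342136, -0.39503735,  0.96105086]), 'orientation': array([[ 0.33936005, -0.54877427,  0.76399055],
       [ 0.94049723,  0.21289505, -0.2648408 ],
       [-0.01731199,  0.80840739,  0.58836876]])}
side {'camera_matrix': array([[532.27782485,   0.        , 320.52838537],
       [  0.        , 532.27782485, 232.77476018],
       [  0.        ,   0.        ,   1.        ]]), 'dist': array([0.028709, 0.      , 0.      , 0.      , 0.      ]), 'eye': array([0.31454494, 0.89704413, 0.90347674]), 'orientation': array([[-0.97697143,  0.13367185, -0.16630895],
       [-0.21328949, -0.63325293,  0.74397468],
       [-0.00586716,  0.76231396,  0.64718082]])}
wrist {'camera_matrix': array([[379.87034595,   0.        , 317.31792424],
       [  0.        , 379.87034595, 238.31278088],
       [  0.        ,   0.        ,   1.        ]]), 'dist': array([-0.06862421,  0.        ,  0.        ,  0.        ,  0.        ]), 'eye': array([ 0.22234821, -0.56426762,  0.38322129]), 'orientation': array([[ 0.23480902,  0.92577988,  0.29630446],
       [-0.97204067,  0.22403768,  0.07031398],
       [-0.0012881 , -0.30453034,  0.95250176]])}
```

View pics/scene0.png

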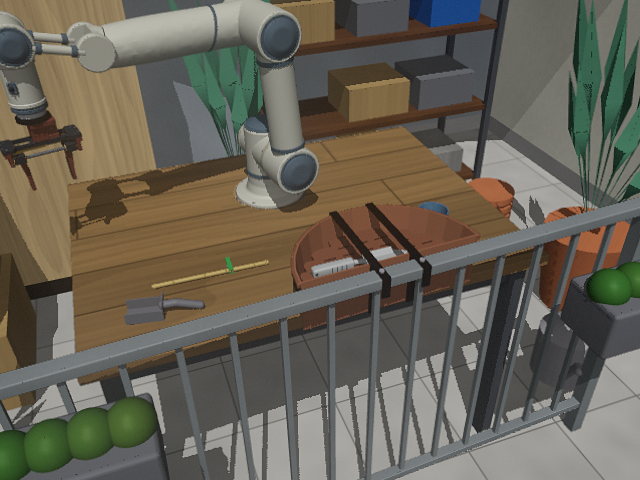

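View pics/side0.png

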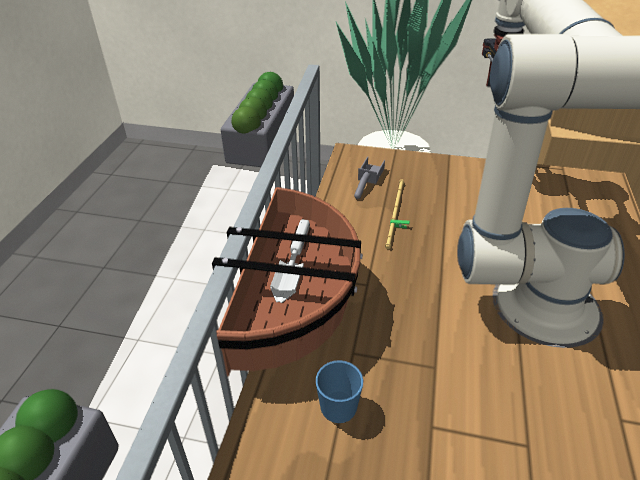

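View pics/wrist0.png

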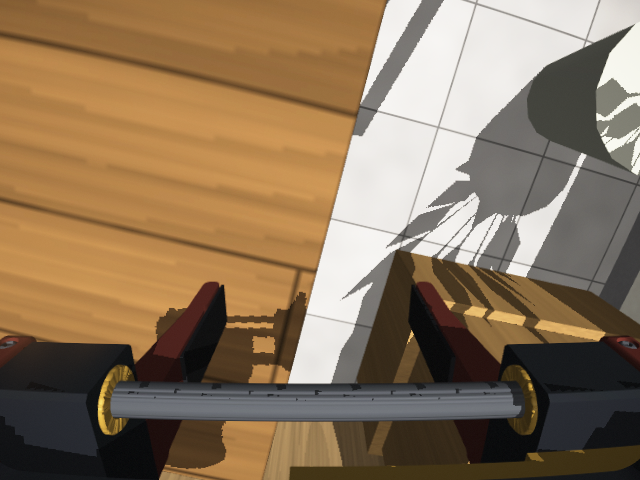

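```bash
python3 - <<'E'
import cv2
a=cv2.imread('pics/scene0.png')[190:330,270:490];cv2.imwrite('pics/scene0z.png',cv2.resize(a,None,fx=3.6,fy=3.6,interpolation=cv2.INTER_CUBIC))
a=cv2.imread('pics/side0.png')[180:375,200:400];cv2.imwrite('pics/side0z.png',cv2.resize(a,None,fx=3,fy=3,interpolation=cv2.INTER_CUBIC))
E
```

```text
(no output)
```

View pics/scene0z.png

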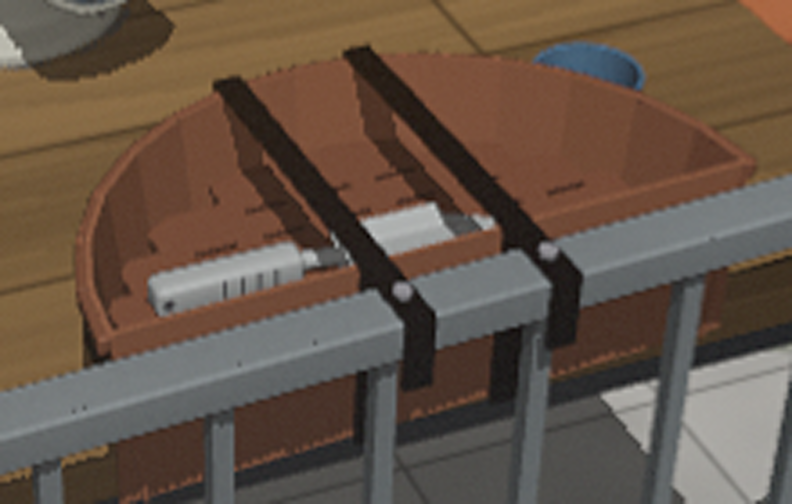

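View pics/side0z.png

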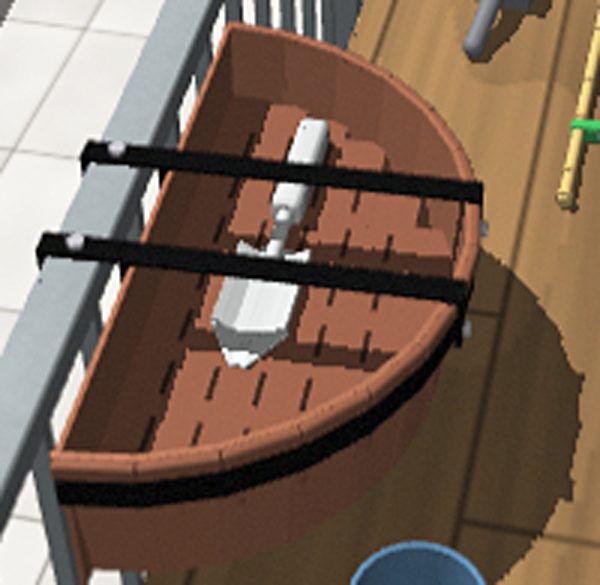

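```bash
cat > h.py <<'E'
from cell import *
import numpy as np, cv2
from scipy.optimize import least_squares
from scipy.spatial.transform import Rotation as R
F=np.diag([1.,-1,-1])
def proj(c,P):
    Rw=np.array(c['orientation'])@F
    r,_=cv2.Rodrigues(Rw.T); t=-Rw.T@np.array(c['eye'])
    return cv2.projectPoints(np.asarray(P,float).reshape(-1,1,3),r,t,np.array(c['camera_matrix']),np.array(c['dist']))[0].reshape(-1,2)
def ray(c,uv):
    n=cv2.undistortPoints(np.array([[uv]],float),np.array(c['camera_matrix']),np.array(c['dist']))[0,0]
    d=np.array(c['orientation'])@F@np.array([n[0],n[1],1]); return np.array(c['eye']),d
def atz(c,uv,z):
    e,d=ray(c,uv); return e+d*(z-e[2])/d[2]
def T2(p,P):
    P=np.asarray(P,float).reshape(-1,3);c,s=np.cos(p[2]),np.sin(p[2])
    return np.c_[p[0]+c*P[:,0]-s*P[:,1],p[1]+s*P[:,0]+c*P[:,1],P[:,2]]
CS={n:calibration(n) for n in('scene','side')}
def fit(obs,p0,loss='linear'):
    f=lambda p:np.concatenate([(proj(CS[n],T2(p,X))-uv).ravel() for n,X,uv in obs])
    s=least_squares(f,p0,loss=loss);return s.x,f(s.x).reshape(-1,2)
E
cat > f.py <<'E'
from h import *
sd=lambda u,v:(200+u/3,180+v/3); sc=lambda u,v:(270+u/3.6,190+v/3.6)
ob=[('side',(0,-.222,.15),sd(228,25)),('side',(0,.222,.15),sd(52,456)),('scene',(0,-.222,.15),sc(107,352)),('scene',(0,.222,.15),sc(755,165))]
p,e=fit(ob,[.6,0,0]);print('planter',p,e.round(1).tolist())
ob=[('side',(.125,0,.0895),sd(239,367)),('side',(-.125,.0,.112),sd(316,120)),('scene',(-.125,0,.1),sc(170,298)),
('side',(-.02,.012,.112),sd(303,220)),('side',(-.02,-.012,.112),sd(273,214))]
t,e=fit(ob,[p[0]-.085,p[1],np.pi/2]);print('trowel',t,e.round(1).tolist())
for a in([0.125,0,0],[-.125,0,0]):
    q=T2(t,a)[0]; d=q[:2]-p[:2];c,s=np.cos(p[2]),np.sin(p[2]);print('in planter',c*d[0]+s*d[1],-s*d[0]+c*d[1])
np.save('pl.npy',p);np.save('tr.npy',t)
L=[]
for y in(-.06,-.04,.04,.06): L.append(T2(p,[(0.02,y,.155),(-.2,y,.155)]))
L.append(T2(p,[(0,-.222,.15),(0,.222,.15)]))
th=np.linspace(np.pi/2,3*np.pi/2,40);L.append(T2(p,np.c_[.223*np.cos(th),.223*np.sin(th),0*th+.15]))
L.append(T2(p,np.c_[.212*np.cos(th),.212*np.sin(th),0*th+.088]))
L2=[T2(t,np.array(a)+[0,0,.088]) for a in([(-.125,.012,.024),(-.02,.012,.024),(-.02,-.012,.024),(-.125,-.012,.024),(-.125,.012,.024)],[(.01,.025,.011),(.09,.025,.011)],[(.01,-.025,.011),(.09,-.025,.011)],[(.09,-.025,.0),(.125,0,0),(.09,.025,0)],[(-.125,.012,.0),(-.125,-.012,.0)])]
for n,(x0,x1,y0,y1,k) in dict(scene=(270,490,190,330,3.6),side=(200,400,180,375,3)).items():
    im=cv2.resize(cv2.imread(f'pics/{n}0.png')[y0:y1,x0:x1],None,fx=k,fy=k,interpolation=cv2.INTER_CUBIC)
    for l,col in [(l,(0,255,0)) for l in L]+[(l,(255,255,0)) for l in L2]:
        cv2.polylines(im,[((proj(CS[n],l)-[x0,y0]+.5)*k).round().astype(int)],False,col,1)
    cv2.imwrite(f'pics/{n}_ov.png',im)
E
python3 f.py
```

```text
planter [0.645802   0.11380234 0.04899727] [[-3.1, 0.0], [-1.9, -1.3], [0.8, -5.0], [-3.2, -1.3]]
trowel [0.55974066 0.07867305 1.61095261] [[0.5, 3.9], [-1.2, 1.1], [-3.2, -2.7], [-0.9, -2.0], [-1.5, -1.3]]
in planter -0.08657349859310046 0.0941230676151247
in planter -0.08878371647082854 -0.15586716206782306
```

View pics/scene_ov.png

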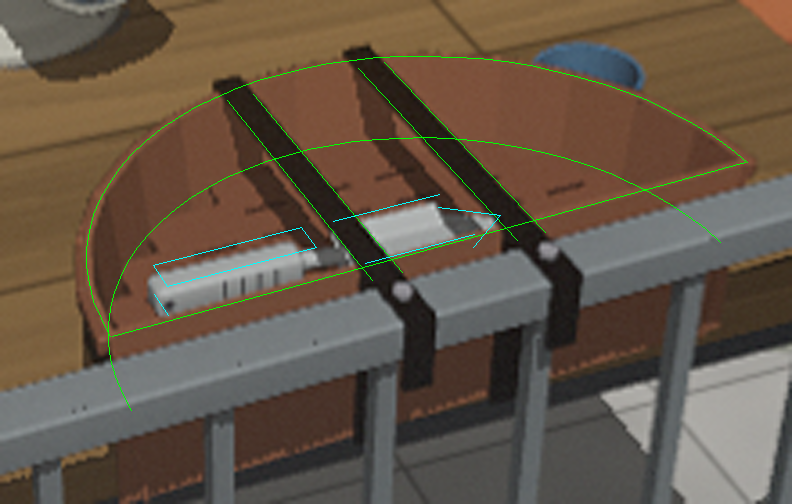

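View pics/side_ov.png

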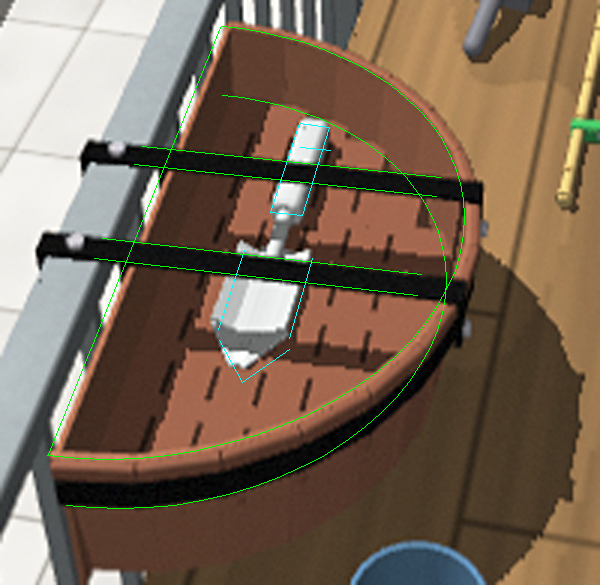

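```bash
cat >> h.py <<'E'
def togo(pos,Rt):
    o=get_obs();R0=np.array(o['ee_rot']);p=np.array(o['position'])
    print('clock',o['clock'],'pos',p.round(4),'f',np.array(o['wrist_force']).round(1),'w',round(float(o['width']),3))
    print('shift',(R0.T@(np.array(pos)-p)/.025).round(3),'turn',np.degrees(R.from_matrix(R0.T@Rt).as_rotvec()).round(2))
def toolR(yaw,th):
    # jaw y axis along planter x sign as start; th = tilt (butt up)
    return None
E
python3 - <<'E'
from h import *
o=get_obs();print(np.array(o['ee_rot']).round(3))
p=np.load('pl.npy')
tgt=T2(p,(-.087,-.05,.28))[0];print(tgt)
a=p[2]
# candidate tool: z down, y=±planter x
for s in(1,-1):
    y=s*np.array([np.cos(a),np.sin(a),0]);z=np.array([0,0,-1.]);x=np.cross(y,z)
    togo(tgt,np.c_[x,y,z])
E
```

```text
[[ 0.972  0.235 -0.   ]
 [ 0.235 -0.972  0.001]
 [ 0.    -0.002 -1.   ]]
[0.56135529 0.05960129 0.28      ]
clock 0.15 pos [ 0.1407 -0.5831  0.2298] f [ 0.3 -0.4  0.5] w 0.998
shift [ 22.386 -21.046  -1.976] turn [-7.000e-02 -6.000e-02 -7.924e+01]
clock 0.15 pos [ 0.1407 -0.5831  0.2298] f [ 0.3 -0.4  0.5] w 0.998
shift [ 22.386 -21.046  -1.976] turn [-7.0000e-02  7.0000e-02  1.0076e+02]
```

```bash
python3 -m jog '[0.5,-0.5,-0.5,0,0,-2,0, 1.6,-1.5,-1,0,0,-6,0, 2.7,-2.6,-1.5,0,0,-11,0, 3.8,-3.6,-2,0,0,-16,0, 4.9,-4.6,-2,0,0,-21,0, 6,-5.6,-2,0,0,-26,0, 7.1,-6.7,-2,0,0,-31,0, 8.2,-7.7,-2,0,0,-36,0]'; python3 - <<'E'
from h import *
p=np.load('pl.npy');a=p[2]
y=np.array([np.cos(a),np.sin(a),0]);z=np.array([0,0,-1.]);x=np.cross(y,z)
togo(T2(p,(-.087,-.05,.28))[0],np.c_[x,y,z])
E
```

```text
clock: 0.82
position: [0.2954, -0.3462, 0.2806]
ee_rot: [[0.646, 0.764, 0.0], [0.764, -0.646, 0.0], [0.0, 0.0, -1.0]]
wrist_force: [0.8, 0.7, -0.2]
width: 1.001
clock 0.8167 pos [ 0.2954 -0.3462  0.2806] f [ 0.8  0.7 -0.2] w 1.001
shift [19.266 -2.353  0.024] turn [  0.    -0.   -43.01]
```

```bash
python3 -m jog '[1.5,-0.2,0,0,0,-5,0, 3,-0.4,0,0,0,-10,0, 4.6,-0.6,0,0,0,-15,0, 6.1,-0.8,0,0,0,-20,0, 7.6,-0.9,0,0,0,-25,0, 9.1,-1.1,0,0,0,-30,0, 10.6,-1.3,0,0,0,-34,0, 12.1,-1.5,0,0,0,-38,0]'; python3 - <<'E'
from h import *
p=np.load('pl.npy');a=p[2]
y=np.array([np.cos(a),np.sin(a),0]);z=np.array([0,0,-1.]);x=np.cross(y,z)
togo(T2(p,(-.087,-.05,.28))[0],np.c_[x,y,z])
E
```

```text
clock: 1.48
position: [0.4631, -0.0916, 0.2805]
ee_rot: [[0.039, 0.999, 0.0], [0.999, -0.039, -0.0], [-0.0, 0.0, -1.0]]
wrist_force: [0.2, -0.0, 0.2]
width: 1.002
clock 1.4833 pos [ 0.4631 -0.0916  0.2805] f [ 0.2 -0.   0.2] w 1.002
shift [6.196 3.693 0.02 ] turn [ 0.    0.   -5.03]
```

```bash
python3 -m jog '[1.3,0.8,0,0,0,-1,0, 2.6,1.6,0,0,0,-2,0, 3.9,2.3,0,0,0,-3,0, 5.1,3,0,0,0,-4,0, 6,3.6,0,0,0,-5,0, 6.2,3.7,0,0,0,-5,0, 6.2,3.7,0,0,0,-5,0]'; python3 - <<'E'
from h import *
import json
c=calibration('wrist');im=capture('wrist')
np.savez('w1.npz',**c)
o=get_obs();print(o['position'],np.array(o['qd']).round(3))
cv2.imwrite('pics/wrist1.png',cv2.cvtColor(im,cv2.COLOR_RGB2BGR))
E
```

```text
clock: 2.07
position: [0.5618, 0.0589, 0.2794]
ee_rot: [[-0.047, 0.999, -0.002], [0.999, 0.047, -0.0], [0.0, -0.002, -1.0]]
wrist_force: [-0.4, -1.5, 0.4]
width: 1.003
[0.56138024 0.05765876 0.27994802] [-0.031 -0.029  0.01  -0.003  0.002 -0.003]
```

View pics/wrist1.png

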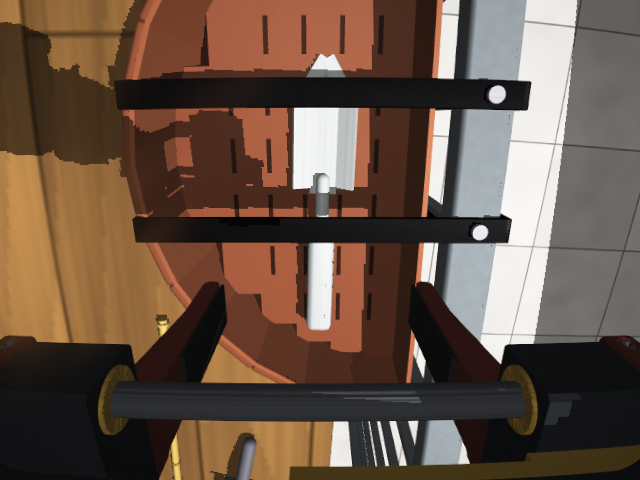

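```bash
python3 - <<'E'
import cv2
a=cv2.imread('pics/wrist1.png')
cv2.imwrite('pics/w1a.png',cv2.resize(a[200:350,240:440],None,fx=4,fy=4,interpolation=cv2.INTER_CUBIC))
cv2.imwrite('pics/w1b.png',cv2.resize(a[30:180,250:450],None,fx=4,fy=4,interpolation=cv2.INTER_CUBIC))
E
```

```text
(no output)
```

View pics/w1a.png

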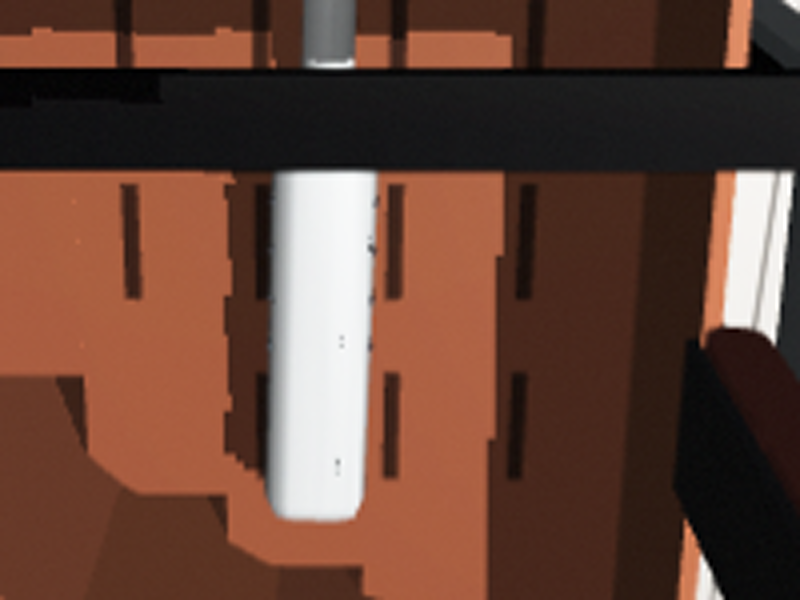

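View pics/w1b.png

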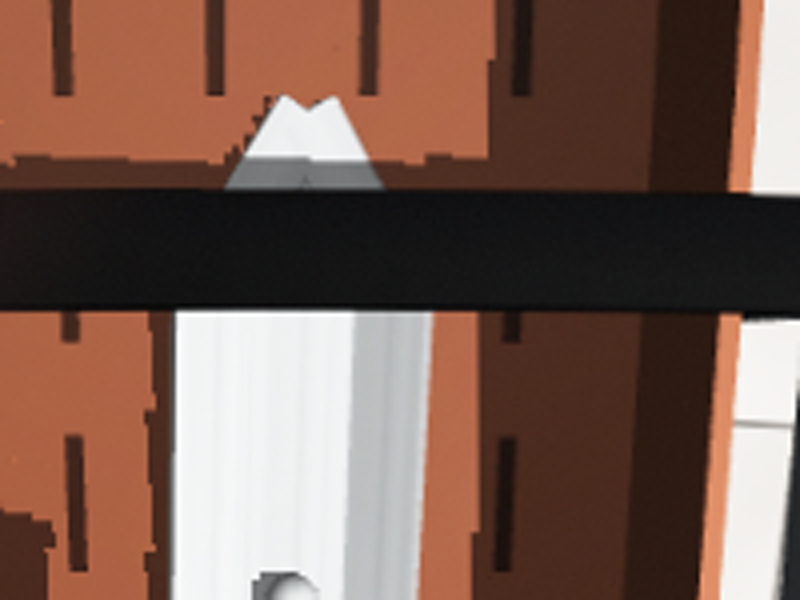

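```bash
python3 - <<'E'
from h import *
c=dict(np.load('w1.npz'))
g=lambda u,v,z:atz(c,(u-.0,v-.0),z)
print('butt',g(318.75,330,.112),'hmid',g(321.6,242.5,.112),'tip',g(327,56,.0895))
b=[g(440.75,30,.15),g(430,170,.15),g(424,242.5,.15),g(414,340,.15)];print('back',np.array(b).round(4))
r=g(320,242.5,.155);l=g(327,77,.155);print('bars R,L outer',r,l,'dist',np.linalg.norm(r-l))
b=np.array(b);k=np.polyfit(b[:,1],b[:,0],1);yaw=-np.arctan(k[0]);print('yaw',yaw)
ex=np.array([np.cos(yaw),np.sin(yaw),0]);ey=np.array([-ex[1],ex[0],0])
yc=((r+l)/2)@ey; xb=(b@ex).mean(); o=ex*xb+ey*yc;print('planter',o,'old',np.load('pl.npy'))
for n,q in dict(butt=g(318.75,330,.112),tip=g(327,56,.0895)).items(): print(n,(q-o)@ex,(q-o)@ey)
print(r@ey-yc,l@ey-yc)
np.save('pl2.npy',[o[0],o[1],yaw])
q=g(318.75,330,.112);t=g(327,56,.0895);d=t-q;print('len',np.linalg.norm(d[:2]),'dir yaw',np.arctan2(d[1],d[0]))
E
```

```text
butt [ 0.56788259 -0.05324519  0.112     ] hmid [0.56608181 0.0358567  0.112     ] tip [0.56287761 0.19239506 0.0895    ]
back [[ 0.6386  0.2048  0.15  ]
 [ 0.6429  0.1092  0.15  ]
 [ 0.6458  0.0523  0.15  ]
 [ 0.6494 -0.0364  0.15  ]]
bars R,L outer [0.56373808 0.05006799 0.155     ] [0.56262753 0.16941293 0.155     ] dist 0.1193501065708675
yaw 0.04517171199736337
planter [0.64278943 0.11333888 0.        ] old [0.645802   0.11380234 0.04899727]
butt -0.08235275942260631 -0.1630316198961582
tip -0.07626041528534105 0.08258407231649384
-0.05963667408624964 0.05963667408624963
len 0.2456912389935528 dir yaw 1.5911687473024996
```

```bash
cat >> h.py <<'E'
def tl(yaw,th=0.):
    # jaw axis y at yaw, tool leaning by th (deg) about jaw axis (butt up)
    y=np.array([np.cos(yaw),np.sin(yaw),0]);z=np.array([0,0,-1.]);x=np.cross(y,z)
    return np.c_[x,y,z]@R.from_rotvec([0,np.radians(th),0]).as_matrix()
E
python3 - <<'E'
from h import *
togo([.5671,-.0155,.20],tl(.0204)); togo([.5671,-.0155,.1],tl(.0204))
E
```

```text
clock 2.1167 pos [0.5614 0.0577 0.2799] f [0.5 0.2 0.1] w 0.997
shift [-2.932  0.1    3.199] turn [-0.09  0.03  1.45]
clock 2.1167 pos [0.5614 0.0577 0.2799] f [0.5 0.2 0.1] w 0.997
shift [-2.931  0.106  7.199] turn [-0.09  0.03  1.45]
```

```bash
python3 -m jog '[-0.8,0,0.2,0,0,0.5,0.2, -1.8,0.1,0.9,0,0,1,0.35, -2.7,0.1,1.9,0,0,1.4,0.35, -2.93,0.1,2.7,0,0,1.4,0.35, -2.93,0.1,3.2,0,0,1.4,0.35, -2.93,0.1,3.2,0,0,1.4,0.35]'; python3 - <<'E'
from h import *
togo([.5671,-.0155,.1],tl(.0204))
c=calibration('wrist');im=capture('wrist')
np.savez('w2.npz',**c)
cv2.imwrite('pics/wrist2.png',cv2.cvtColor(im,cv2.COLOR_RGB2BGR))
print(proj(c,[(.5671,-.0155,.112),(.5679,-.0555,.112),(.566,.0359,.112)]))
E
```

```text
clock: 2.62
position: [0.5655, -0.0169, 0.1974]
ee_rot: [[-0.018, 1.0, -0.005], [1.0, 0.018, 0.001], [0.001, -0.005, -1.0]]
wrist_force: [-0.7, 0.3, 0.2]
width: 0.657
clock 2.6167 pos [ 0.5655 -0.0169  0.1974] f [-0.7  0.3  0.2] w 0.657
shift [0.053 0.085 3.897] turn [-0.3  -0.03 -0.16]
[[320.83669457 246.35819211]
 [320.78689706 300.51678732]
 [320.77583671 168.58106346]]
```

View pics/wrist2.png

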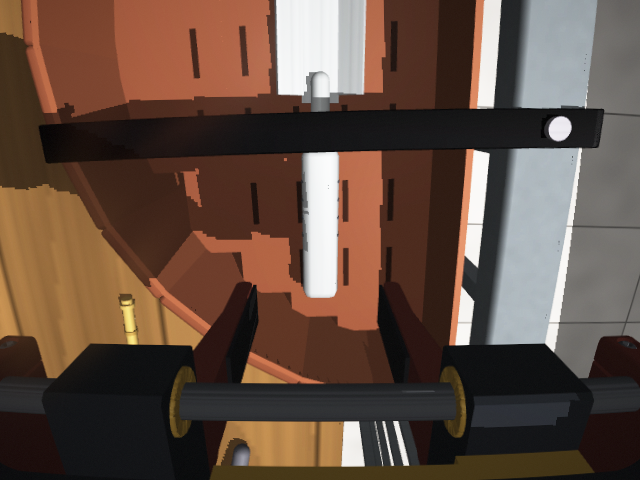

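```bash
python3 -m jog '[0,0,0.5,0,0,0,0.35, 0,0,1.2,0,0,0,0.35, 0,0,1.9,0,0,0,0.35, 0,0,2.6,0,0,0,0.35, 0,0,3.2,0,0,0,0.35, 0,0,3.6,0,0,0,0.35, 0,0,3.9,0,0,0,0.35, 0,0,3.95,0,0,0,0.35]'; python3 - <<'E'
from h import *
togo([.5671,-.0155,.1],tl(.0204))
E
```

```text
clock: 3.33
position: [0.567, -0.0152, 0.101]
ee_rot: [[-0.021, 1.0, -0.001], [1.0, 0.021, 0.0], [0.0, -0.001, -1.0]]
wrist_force: [0.5, 0.3, -0.0]
width: 0.651
clock 3.3333 pos [ 0.567  -0.0152  0.101 ] f [ 0.5  0.3 -0. ] w 0.651
shift [-0.013  0.003  0.042] turn [-0.05 -0.01  0.03]
```

```bash
python3 -m jog '[0,0,0,0,0,0,0.6, 0,0,0,0,0,0,0.8, 0,0,0,0,0,0,1, 0,0,0,0,0,0,1, 0,0,0,0,0,0,1, 0,0,0,0,0,0,1, 0,0,0,0,0,0,1, 0,0,0,0,0,0,1]' 50; python3 - <<'E'
from h import *
togo([.5671,-.0155,.1],tl(.0204))
E
```

```text
clock: 4.0
position: [0.5674, -0.0157, 0.1025]
ee_rot: [[-0.02, 1.0, 0.001], [1.0, 0.02, -0.0], [-0.0, 0.001, -1.0]]
wrist_force: [-0.7, 0.5, 2.5]
width: 0.271
clock 4.0 pos [ 0.5674 -0.0157  0.1025] f [-0.7  0.5  2.5] w 0.271
shift [ 0.007 -0.014  0.098] turn [0.04 0.01 0.  ]
```

```bash
cat > plan.py <<'E'
import numpy as np
def box(u0,u1,w0,w1,n=60):
    u=np.linspace(u0,u1,n);w=np.linspace(w0,w1,8)
    return np.array([(a,b) for a in u for b in w])
TR=np.vstack([box(-.044,.068,-.0125,.0115),box(.068,.095,-.0125,.0115),box(.09,.212,-.0125,-.0)])
GR=np.vstack([box(-.0375,.0375,.05,.2),box(.03,.11,.10,.2),box(-.01,.01,-.008,.05)])
OB=dict(floor=(-.3,.3,0,.088),R=(-.06,-.04,.15,.159),L=(.04,.06,.15,.159),wall=(-.226,-.186,0,.15))
def tf(P,Y,Z,t):
    c,s=np.cos(t),np.sin(t);return np.c_[Y+P[:,0]*c+P[:,1]*s,Z-P[:,0]*s+P[:,1]*c]
def clr(P,o):
    dy=np.maximum(np.maximum(o[0]-P[:,0],P[:,0]-o[1]),0);dz=np.maximum(np.maximum(o[2]-P[:,1],P[:,1]-o[3]),0)
    return np.hypot(dy,dz).min()*1e3
W=[(-.1253,.1005,0),(-.1253,.115,2),(-.135,.140,9),(-.148,.158,14),(-.158,.183,22),(-.165,.207,30),(-.175,.235,37),(-.18,.25,40),(-.27,.32,40),(-.30,.38,40)]
for i in range(len(W)):
    a=np.array(W[i-1] if i else W[0]);b=np.array(W[i])
    m={}
    for k in np.linspace(0,1,9):
        Y,Z,t=a+(b-a)*k;t=np.radians(t)
        for n,o in OB.items():
            m['t-'+n]=min(m.get('t-'+n,999),clr(tf(TR,Y,Z,t),o));m['g-'+n]=min(m.get('g-'+n,999),clr(tf(GR,Y,Z,t),o))
    tip=tf(np.array([[.212,-.011]]),b[0],b[1],np.radians(b[2]))[0];bu=tf(np.array([[-.042,0]]),b[0],b[1],np.radians(b[2]))[0]
    print(W[i],{k:int(v) for k,v in m.items() if v<40},'tip',tip.round(3),'butt',bu.round(3))
E
python3 plan.py
```

```text
(-0.1253, 0.1005, 0) {'t-floor': 0, 'g-floor': 4, 't-R': 37, 'g-R': 27, 't-wall': 16, 'g-wall': 23} tip [0.087 0.09 ] butt [-0.167  0.1  ]
(-0.1253, 0.115, 2) {'t-floor': 0, 'g-floor': 4, 't-R': 25, 'g-R': 26, 't-wall': 16, 'g-wall': 23} tip [0.086 0.097] butt [-0.167  0.116]
(-0.135, 0.14, 9) {'t-floor': 6, 'g-floor': 18, 't-R': 10, 'g-R': 26, 't-L': 37, 't-wall': 5, 'g-wall': 29} tip [0.073 0.096] butt [-0.176  0.147]
(-0.148, 0.158, 14) {'t-floor': 6, 't-R': 2, 'g-R': 38, 't-L': 37, 't-wall': 0, 'g-wall': 26} tip [0.055 0.096] butt [-0.189  0.168]
(-0.158, 0.183, 22) {'t-floor': 3, 't-R': 0, 't-L': 37, 't-wall': 4, 'g-wall': 25} tip [0.034 0.093] butt [-0.197  0.199]
(-0.165, 0.207, 30) {'t-floor': 2, 't-R': 3, 't-wall': 28, 'g-wall': 33} tip [0.013 0.091] butt [-0.201  0.228]
(-0.175, 0.235, 37) {'t-floor': 2, 't-R': 1} tip [-0.012  0.099] butt [-0.209  0.26 ]
(-0.18, 0.25, 40) {'t-floor': 9, 't-R': 0} tip [-0.025  0.105] butt [-0.212  0.277]
(-0.27, 0.32, 40) {'t-floor': 16, 't-R': 0} tip [-0.115  0.175] butt [-0.302  0.347]
(-0.3, 0.38, 40) {} tip [-0.145  0.235] butt [-0.332  0.407]
```

```bash
cat > plan2.py <<'E'
exec(open('plan.py').read().split('W=[')[0])
from scipy.optimize import differential_evolution as DE
OB['wall']=(-.235,-.200,0,.15)
T2_=TR[::3]
def f(v,t):
    P=tf(T2_,v[0],v[1],t); c=[clr(P,OB[k]) for k in('R','L','wall')]+[clr(P,OB['floor'])*1.5]
    G=tf(GR,v[0],v[1],t); g=min(clr(G,OB[k]) for k in OB)
    # inside check: penetration -> ordering
    return -min(min(c),g)
prev=None
for d in(0,5,10,14,18,22,26,30,35,40,45):
    t=np.radians(d)
    r=DE(f,[(-.20,-.12),(.1,.30)],args=(t,),seed=1,maxiter=60,popsize=12)
    Y,Z=r.x;P=tf(T2_,Y,Z,t);tip=tf(np.array([[.212,-.011]]),Y,Z,t)[0];print(d,r.x.round(4),round(-r.fun,1),[round(clr(P,OB[k])) for k in OB],'tip',tip.round(3))
E
timeout 500 python3 plan2.py
```

```text
0 [-0.1455  0.3   ] 128.5 [199, 128, 128, 138] tip [0.066 0.289]
5 [-0.1959  0.3   ] 114.4 [181, 114, 114, 137] tip [0.014 0.271]
10 [-0.1976  0.2999] 98.9 [164, 99, 99, 136] tip [0.009 0.252]
14 [-0.1954  0.3   ] 86.7 [150, 87, 87, 134] tip [0.008 0.238]
18 [-0.1919  0.3   ] 74.7 [136, 75, 75, 133] tip [0.006 0.224]
22 [-0.1869  0.2999] 63.0 [122, 63, 63, 131] tip [0.006 0.21 ]
26 [-0.1807  0.3   ] 52.6 [110, 53, 53, 131] tip [0.005 0.197]
30 [-0.1728  0.3   ] 43.3 [97, 43, 43, 131] tip [0.005 0.184]
35 [-0.161  0.3  ] 33.7 [83, 34, 34, 133] tip [0.006 0.169]
40 [-0.147  0.3  ] 26.8 [69, 27, 27, 137] tip [0.008 0.155]
45 [-0.1999  0.259 ] 22.1 [15, 22, 100, 65] tip [-0.058  0.101]
```

```bash
sed -i 's/^def f(v,t):/def f(v,t):\n    v=(v[0],v[1]+.211*np.sin(t)+.011*np.cos(t))/; s/\[(-.20,-.12),(.1,.30)\]/[(-.24,-.12),(.09,.115)]/; s/    Y,Z=r.x;/    Y,Z=r.x[0],r.x[1]+.211*np.sin(t)+.011*np.cos(t);/; s/print(d,r.x.round(4)/print(d,round(Y,4),round(Z,4)/' plan2.py; timeout 500 python3 plan2.py
```

```text
0 -0.1214 0.1173 21.2 [17, 21, 33, 35] tip [0.091 0.106]
5 -0.1387 0.1293 16.0 [11, 16, 36, 16] tip [0.072 0.1  ]
10 -0.1443 0.1431 10.0 [7, 10, 39, 10] tip [0.063 0.095]
14 -0.1729 0.1674 10.9 [17, 11, 35, 11] tip [0.03  0.105]
18 -0.2021 0.1801 15.5 [16, 16, 55, 16] tip [-0.004  0.104]
22 -0.2245 0.195 20.1 [18, 20, 78, 20] tip [-0.032  0.105]
26 -0.2344 0.2078 24.5 [17, 25, 92, 24] tip [-0.049  0.105]
30 -0.24 0.2215 28.1 [19, 28, 104, 29] tip [-0.062  0.106]
35 -0.24 0.2381 31.0 [21, 31, 113, 37] tip [-0.073  0.108]
40 -0.2398 0.2548 35.4 [24, 35, 123, 42] tip [-0.085  0.11 ]
45 -0.24 0.2718 41.3 [28, 41, 134, 45] tip [-0.098  0.114]
```

```bash
python3 -m jog '[0,0.1,-0.24,0,0,0,1, 0,0.3,-0.48,0,0,0,1, -0.24,0.5,-0.8,0,-2.5,0,1, -0.54,0.6,-1.15,0,-5,0,1, -0.64,0.6,-1.42,0,-7.5,0,1, -0.76,0.6,-1.7,0,-10,0,1, -0.76,0.6,-1.7,0,-10,0,1]' 55; cat > chk.py <<'E'
from h import *
import sys
n=sys.argv[1]
o=get_obs();p=np.load('pl2.npy');c,s=np.cos(p[2]),np.sin(p[2]);q=np.array(o['position']);d=q-[p[0],p[1],0];Rt=np.array(o['ee_rot'])
print('clock',round(o['clock'],2),'planter X Y Z',round(c*d[0]+s*d[1],4),round(-s*d[0]+c*d[1],4),q[2].round(4),'tilt',np.degrees(np.arctan2(Rt[2,0],-Rt[2,2])).round(1),'f',np.array(o['wrist_force']).round(1),'w',round(float(o['width']),3))
B=q+Rt@[-.042,0,0];Tp=q+Rt@[.208,0,.0105];print('pred butt',B.round(3),'tip',Tp.round(3))
im=cv2.cvtColor(capture('side'),cv2.COLOR_RGB2BGR);k=3
x0,y0=190,120
im=cv2.resize(im[y0:y0+200,x0:x0+250],None,fx=k,fy=k,interpolation=cv2.INTER_CUBIC)
for P,col in((B,(0,255,0)),(Tp,(255,255,0))):
    u=(proj(CS['side'],P)[0]-[x0,y0])*k;cv2.drawMarker(im,tuple(int(v) for v in u),col,cv2.MARKER_CROSS,12,1)
cv2.imwrite(f'pics/{n}.png',im)
E
python3 chk.py s1
```

```text
clock: 4.58
position: [0.5837, -0.0336, 0.1458]
ee_rot: [[-0.021, 1.0, 0.006], [0.984, 0.022, -0.175], [-0.175, 0.002, -0.985]]
wrist_force: [-0.1, 0.6, -1.4]
width: 0.271
clock 4.58 planter X Y Z -0.0657 -0.1441 0.1458 tilt -10.1 f [-0.1  0.6 -1.4] w 0.271
pred butt [ 0.585 -0.075  0.153] tip [0.579 0.169 0.099]
```

View pics/s1.png

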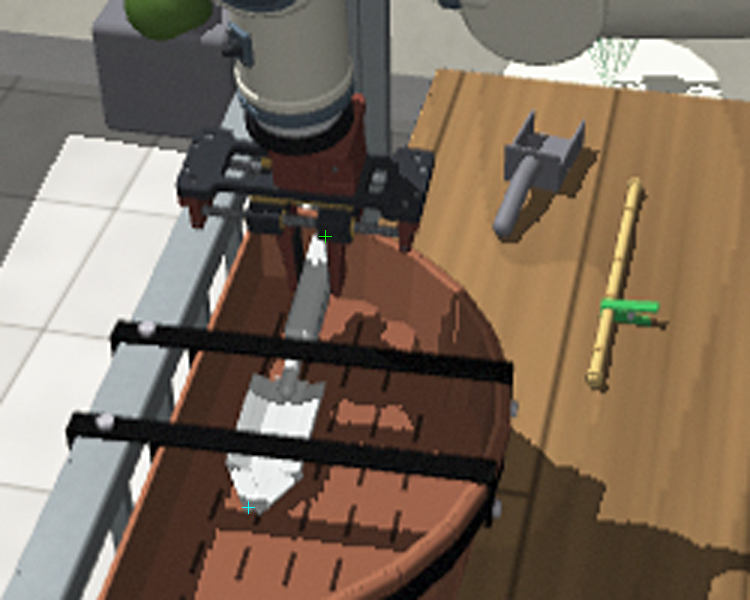

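```bash
cat > rows.py <<'E'
from h import *
def rows(W):
    o=get_obs();p=np.load('pl2.npy');c,s=np.cos(p[2]),np.sin(p[2]);q=np.array(o['position']);d=q-[p[0],p[1],0];Rt=np.array(o['ee_rot'])
    ey=np.array([-s,c,0]);ex=np.array([c,s,0]);Y=d@ey;X=d@ex;th=np.degrees(np.arctan2(-Rt[2,0],-Rt[2,2]))
    for y,z,t in W:
        D=ey*(y-Y)+np.array([0,0,z-q[2]]); print((y,z,t),(Rt.T@D/.025).round(2),round(-(t-th),1))
E
python3 - <<'E'
from rows import *
rows([(-.153,.151,11.3),(-.163,.159,12.7),(-.173,.1674,14),(-.183,.172,15.5),(-.193,.176,17),(-.202,.180,18),(-.214,.188,20),(-.2245,.195,22)])
E
```

```text
(-0.153, 0.151, 11.3) [-0.4   0.01 -0.18] -1.3
(-0.163, 0.159, 12.7) [-0.85  0.02 -0.42] -2.7
(-0.173, 0.1674, 14) [-1.3   0.03 -0.68] -4.0
(-0.183, 0.172, 15.5) [-1.73  0.04 -0.8 ] -5.5
(-0.193, 0.176, 17) [-2.15  0.05 -0.88] -7.0
(-0.202, 0.18, 18) [-2.53  0.06 -0.98] -8.0
(-0.214, 0.188, 20) [-3.06  0.07 -1.21] -10.0
(-0.2245, 0.195, 22) [-3.52  0.08 -1.42] -12.0
```

```bash
python3 -m jog '[-0.4,0,-0.18,0,-1.3,0,1, -0.85,0,-0.42,0,-2.7,0,1, -1.3,0,-0.68,0,-4,0,1, -1.3,0,-0.68,0,-4,0,1, -1.73,0,-0.8,0,-5.5,0,1, -2.15,0,-0.9,0,-7,0,1, -2.53,0,-1,0,-8,0,1, -2.53,0,-1,0,-8,0,1]' 55; python3 chk.py s2;python3 - <<'E'
from rows import *
rows([(-.214,.188,20),(-.2245,.195,22),(-.2344,.2078,26),(-.24,.2215,30),(-.241,.238,35),(-.243,.258,35),(-.247,.279,35),(-.25,.30,35)])
E
```

```text
clock: 5.3
position: [0.584, -0.0934, 0.1809]
ee_rot: [[-0.018, 1.0, 0.007], [0.951, 0.019, -0.31], [-0.31, 0.001, -0.951]]
wrist_force: [0.1, 0.1, -2.3]
width: 0.273
clock 5.3 planter X Y Z -0.068 -0.2039 0.1809 tilt -18.1 f [ 0.1  0.1 -2.3] w 0.273
pred butt [ 0.585 -0.133  0.194] tip [0.58  0.101 0.106]
(-0.214, 0.188, 20) [-0.51  0.01 -0.15] -2.0
(-0.2245, 0.195, 22) [-0.99  0.02 -0.29] -4.0
(-0.2344, 0.2078, 26) [-1.53  0.03 -0.65] -8.0
(-0.24, 0.2215, 30) [-1.91  0.04 -1.11] -12.0
(-0.241, 0.238, 35) [-2.15  0.04 -1.72] -17.0
(-0.243, 0.258, 35) [-2.47  0.04 -2.46] -17.0
(-0.247, 0.279, 35) [-2.88  0.05 -3.21] -17.0
(-0.25, 0.3, 35) [-3.26  0.05 -3.97] -17.0
```

View pics/s2.png

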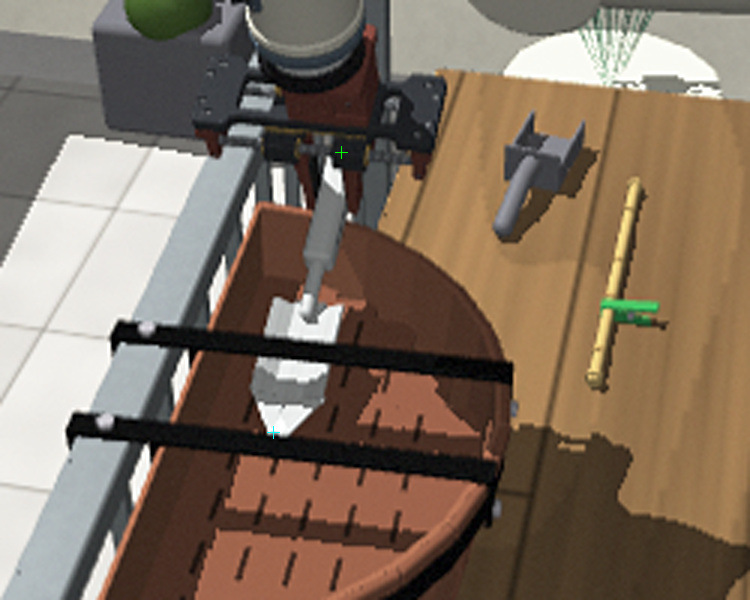

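```bash
python3 -m jog '[-0.5,0,-0.15,0,-2,0,1, -1,0,-0.3,0,-4,0,1, -1.53,0,-0.65,0,-8,0,1, -1.91,0,-1.1,0,-12,0,1, -2.05,0,-1.4,0,-14.5,0,1, -2.15,0,-1.72,0,-17,0,1, -2.15,0,-1.72,0,-17,0,1, -2.15,0,-1.72,0,-17,0,1]' 55; python3 chk.py s3;python3 - <<'E'
from rows import *
rows([(-.244,.250,35),(-.247,.265,35),(-.25,.285,35),(-.253,.305,35),(-.256,.325,35),(-.258,.345,35),(-.26,.36,35)])
E
```

```text
clock: 6.02
position: [0.5848, -0.1292, 0.237]
ee_rot: [[-0.018, 1.0, 0.012], [0.82, 0.022, -0.572], [-0.572, -0.0, -0.82]]
wrist_force: [1.3, -0.3, -1.9]
width: 0.269
clock 6.02 planter X Y Z -0.0689 -0.2396 0.237 tilt -34.9 f [ 1.3 -0.3 -1.9] w 0.269
pred butt [ 0.586 -0.164  0.261] tip [0.581 0.035 0.109]
(-0.244, 0.25, 35) [-0.43  0.   -0.34] -0.1
(-0.247, 0.265, 35) [-0.87  0.01 -0.77] -0.1
(-0.25, 0.285, 35) [-1.43  0.01 -1.35] -0.1
(-0.253, 0.305, 35) [-1.99  0.01 -1.94] -0.1
(-0.256, 0.325, 35) [-2.54  0.01 -2.53] -0.1
(-0.258, 0.345, 35) [-3.06  0.02 -3.14] -0.1
(-0.26, 0.36, 35) [-3.47  0.02 -3.59] -0.1
```

View pics/s3.png

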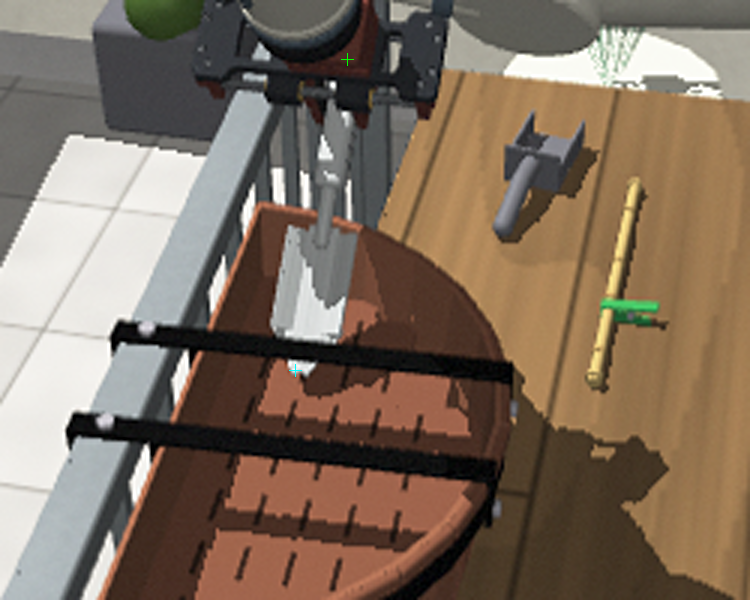

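```bash
python3 -m jog '[-0.43,0,-0.34,0,0,0,1, -0.87,0,-0.77,0,0,0,1, -1.43,0,-1.35,0,0,0,1, -2,0,-1.94,0,0,0,1, -2.54,0,-2.53,0,0,0,1, -3.06,0,-3.14,0,0,0,1, -3.47,0,-3.59,0,0,0,1, -3.47,0,-3.59,0,0,0,1]' 55; python3 chk.py s4
```

```text
clock: 6.73
position: [0.585, -0.1509, 0.3662]
ee_rot: [[-0.011, 1.0, 0.017], [0.819, 0.019, -0.574], [-0.574, 0.008, -0.819]]
wrist_force: [-0.2, -0.5, -1.2]
width: 0.266
clock 6.73 planter X Y Z -0.0696 -0.2614 0.3662 tilt -35.0 f [-0.2 -0.5 -1.2] w 0.266
pred butt [ 0.585 -0.185  0.39 ] tip [0.583 0.013 0.238]
```

View pics/s4.png

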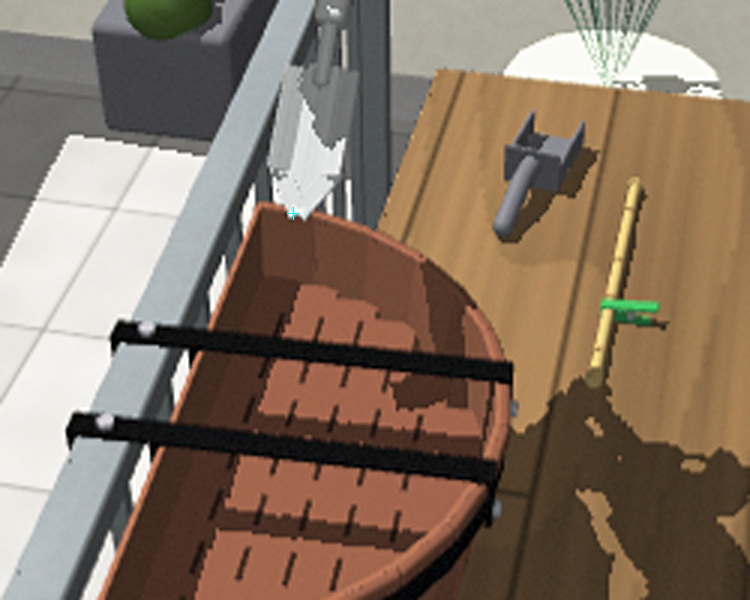

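```bash
python3 -m jog '[0,0,0,0,0,0,1, 0,0,0,0,0,0,1, 0,0,0,0,0,0,1, 0,0,0,0,0,0,1, 0,0,0,0,0,0,1, 0,0,0,0,0,0,1]' 55; python3 - <<'E'
from h import *
o=get_obs();q=np.array(o['position']);Rt=np.array(o['ee_rot'])
print(o['clock'],q.round(4),np.array(o['qd']).round(3),np.array(o['wrist_force']).round(1),o['width'])
Tp=q+Rt@[.208,0,.0105];print(Tp)
im=cv2.cvtColor(capture('scene'),cv2.COLOR_RGB2BGR);u=proj(CS['scene'],Tp)[0]
im=cv2.resize(im[130:330,230:450],None,fx=3,fy=3);cv2.drawMarker(im,tuple(int(v) for v in (u-[230,130])*3),(255,255,0),0,12,1)
cv2.imwrite('pics/c5.png',im)
E
```

```text
clock: 7.28
position: [0.585, -0.1495, 0.3603]
ee_rot: [[-0.017, 1.0, 0.011], [0.819, 0.021, -0.573], [-0.574, -0.001, -0.819]]
wrist_force: [-0.0, -0.2, -2.6]
width: 0.271
7.2833 [ 0.585  -0.1495  0.3603] [-0.001 -0.002 -0.007  0.     0.001 -0.002] [-0.  -0.2 -2.6] 0.2707639965255325
[0.58151046 0.01478799 0.2323749 ]
```

View pics/c5.png

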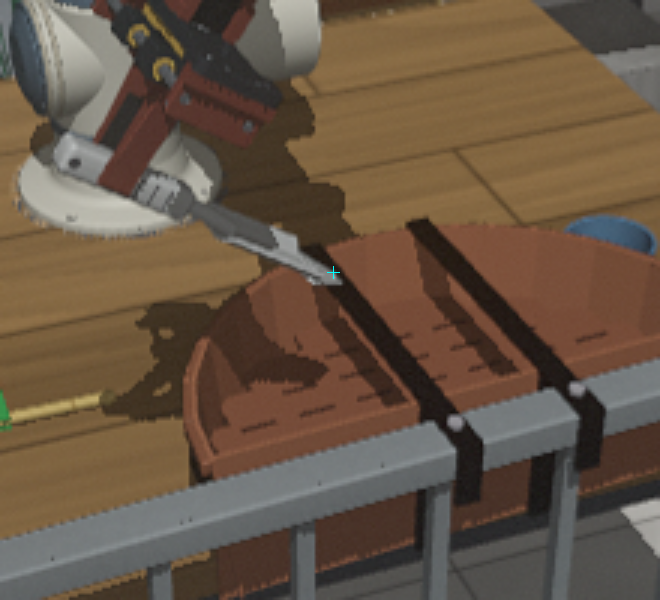

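```bash
python3 -c "
from cell import *
print(finish_job())"
```

```text
the job is handed in; nothing more can be done
None
```

The trowel is out of the planter and still in the gripper. I handed the job in at about 7.3 s of the 42 s limit; no verdict is reported.

**How:** I gripped the handle about 40 mm from its end. I then tilted the trowel handle-end up in steps to 35° while drawing it along the planter to the right, and lifted it out through the right-hand gap. The planned clearance from the bars and wall was about 10 mm at its tightest. At the mid-way check the handle end was at about 0.26 m and the tip at about 0.11 m, which meets the slantwise condition.

**Last checks:**
- **Height:** the handle end is at about 0.38 m and the tip at about 0.23 m, against the 0.185 m needed. Both are worked out from the arm's pose.
- **Stillness:** joint speeds were at most 0.007 rad/s.
- **Grip:** the jaws stand at 24 mm, the handle's width, with a 55 N grip set.
- **Contact:** at every stop the wrist force was no more than about 3 N, and the trowel itself weighs about 2 N. I saw no sign of touching the planter or bars.
- **Other objects:** the scoop and stake looked unmoved in the side pictures. The pot was only partly in view at the end, but the arm never went near it.

**Disagreements:**
- **Planter position:** the fixed cameras disagreed by up to 5 pixels when I first located it. I used the wrist camera instead, which matched the known bar spacing to under 1 mm.
- **Tip in the last picture:** it showed about 4 pixels from its predicted spot, in line with that camera's offset and well inside the height margin.

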